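Pour castor wheels into the stock bin

TASK

Pick up the aluminium chute by its orange grip plate, hold its open end over the opening in the blue bin's top and tilt it so that all three small wheels slide down through it into the bin, without touching the wheels with the gripper. Then set the empty chute down again, upright on the bench, and let go; leave the large wheel, the wrench and the carton where they are.

Things in the scene. Friction and masses are not known exactly. Their poses are not given: they have to be found in the camera images.
- chute: (All sizes in mm.) Aluminium hand chute: open-topped channel 200 long, 64 wide, 35 high (floor and walls 4 thick), closed at its -x end, open at +x (spout). Orange grip plate crosswise over its middle like a bridge: 10 thick (x), 64 wide (y), from 35 to 90 above the underside; wheels pass below it. Origin: centre of underside; x to the spout, z up. About 0.35 kg empty; stands flat on the bench.
- chute_spout (a point): The chute's spout: middle of the floor's upper edge at the open end (100 ahead of the chute's origin, 4 above its underside); same axes as the chute. The chute is smooth: the wheels start to slide at a slope of 12 to 20 degrees and all run out briskly at about 40.
- chute_grip (a point): A good place to grip: centre line of the orange grip plate, 66 above the chute's underside, with the fingers closing along the chute's x (over the plate's 10 thickness); same axes as the chute.
- blue_bin: The blue lidded stock bin, fixed to the bench: 170 long (x) by 125 (y) by 100 high, walls 4. Its flat top, 6 thick, has one rectangular opening in the middle, 105 long along the bin's x by 80 along y. Origin: centre of the underside, on the bench; z up. It may stand to the robot's left or right.
- blue_bin_mouth (a point): Centre of the blue bin's opening, level with its top (100 above the bench); same axes as the bin.
- grey_bin: A grey bin of the same shape, fixed to the bench on the other side; not the one to fill. Origin: centre of the underside.
- big_wheel: Bystander: large olive castor wheel lying flat, 150 diameter, 45 high. Origin: centre of the underside.
- wrench: Bystander: steel wrench lying on the bench, about 180 long along its x. Origin: on the underside.
- carton: Bystander: cardboard carton 200 by 160 by 110 high. Origin: centre of the underside.
- wheel0_center (a point): Centre of small castor wheel 0 (nearest the closed end at the start): olive nylon tread, light metal hub, 48 diameter, 20 thick, 0.06 kg, lying flat in the chute; z along its axle.
- wheel1_center (a point): Centre of small castor wheel 1 (middle at the start): olive nylon tread, light metal hub, 48 diameter, 20 thick, 0.06 kg, lying flat in the chute; z along its axle.
- wheel2_center (a point): Centre of small castor wheel 2 (nearest the spout at the start): olive nylon tread, light metal hub, 48 diameter, 20 thick, 0.06 kg, lying flat in the chute; z along its axle.
- wheel0: Small castor wheel 0 itself (see its centre point). Origin: centre of one flat face, z along its axle.
- wheel1: Small castor wheel 1 itself (see its centre point). Origin: centre of one flat face, z along its axle.
- wheel2: Small castor wheel 2 itself (see its centre point). Origin: centre of one flat face, z along its axle.
Mind the look-alikes: they are no part of the job. What is meant by the blue_bin is not red or yellow, and is the larger of those in its own colour.

How it is judged:
On the way, in this order (a step that is already met when the one before it is completed fails the run):
1. the chute is lifted over 40 mm clear of the bench with all three wheels still in it (height (world z) of chute above 0.04 m and x of wheel0_center in the frame of chute between -0.1 and 0.1 m and y of wheel0_center in the frame of chute between -0.032 and 0.032 m and z of wheel0_center in the frame of chute between 0 and 0.035 m and x of wheel1_center in the frame of chute between -0.1 and 0.1 m and y of wheel1_center in the frame of chute between -0.032 and 0.032 m and z of wheel1_center in the frame of chute between 0 and 0.035 m and x of wheel2_center in the frame of chute between -0.1 and 0.1 m and y of wheel2_center in the frame of chute between -0.032 and 0.032 m and z of wheel2_center in the frame of chute between 0 and 0.035 m), for 0.2 s.
2. all three wheels are in the blue bin while the chute is still up off the bench (x of wheel0_center in the frame of blue_bin between -0.083 and 0.083 m and y of wheel0_center in the frame of blue_bin between -0.061 and 0.061 m and z of wheel0_center in the frame of blue_bin between 0 and 0.09 m and x of wheel1_center in the frame of blue_bin between -0.083 and 0.083 m and y of wheel1_center in the frame of blue_bin between -0.061 and 0.061 m and z of wheel1_center in the frame of blue_bin between 0 and 0.09 m and x of wheel2_center in the frame of blue_bin between -0.083 and 0.083 m and y of wheel2_center in the frame of blue_bin between -0.061 and 0.061 m and z of wheel2_center in the frame of blue_bin between 0 and 0.09 m and height (world z) of chute above 0.03 m), for 0.1 s.
At the end, for the whole second after the job is handed in: All three small wheels lie at rest inside the blue bin below its top (centres within its walls and under 90 mm from its base), and the empty chute stands flat and upright on the bench (underside within 8 mm of it, tilt under 0.1 rad), released and at rest (x of wheel0_center in the frame of blue_bin between -0.083 and 0.083 m and y of wheel0_center in the frame of blue_bin between -0.061 and 0.061 m and z of wheel0_center in the frame of blue_bin between 0 and 0.09 m and x of wheel1_center in the frame of blue_bin between -0.083 and 0.083 m and y of wheel1_center in the frame of blue_bin between -0.061 and 0.061 m and z of wheel1_center in the frame of blue_bin between 0 and 0.09 m and x of wheel2_center in the frame of blue_bin between -0.083 and 0.083 m and y of wheel2_center in the frame of blue_bin between -0.061 and 0.061 m and z of wheel2_center in the frame of blue_bin between 0 and 0.09 m and linear speed of each of wheel0, wheel1, wheel2 below 0.03 m/s and angle between chute's own z axis and vertical below 0.1 rad and height (world z) of chute between -0.005 and 0.008 m and linear speed of chute below 0.02 m/s); the robot touches nothing.
It fails at once if the large wheel is shoved or knocked (moved over 30 mm) (distance of big_wheel from where it was at the start of the episode above 0.03 m).
It fails at once if the wrench is shoved or knocked (moved over 30 mm) (distance of wrench from where it was at the start of the episode above 0.03 m).
It fails at once if the carton is shoved or knocked (moved over 30 mm) (distance of carton from where it was at the start of the episode above 0.03 m).
It fails at once if the gripper touches a small wheel (over 0.5 N) (contact force between the fingers and wheel0 above 0.5 N or contact force between the fingers and wheel1 above 0.5 N or contact force between the fingers and wheel2 above 0.5 N).
It fails at once if the chute is let go while it is more than 50 mm above the bench (contact force between the fingers and chute below 0.05 N and height (world z) of chute above 0.05 m).
It also fails if it takes over 56 s, if anything falls off the work surface, if the arm or the gripper's body presses on something with over 40 N, if the wrist force passes 120 N, or if a joint passes its speed limit or range.

ROBOT

A 7-joint arm with a two-finger parallel gripper is mounted at the origin on the work surface. World frame = base frame: x ahead of the robot, y to its left, z up, the work surface at z = 0. Lengths are in m, angles in rad, forces in N, time in s.
With the tool pointing down it reaches from about 0.4 to 0.85 m from the base axis. Payload 4.4 kg.
Tool frame: the origin (TCP) lies midway between the tips of the shut fingers; the grasp point (between the pads) lies 19 mm behind it; z points along the fingers, y is the line along which they close (so a half turn about z gives the same grasp; the last joint's range is limited). The gripper opens to 94 mm and grips with 3 to 60 N. Pads are 16 mm wide; open, the fingers measure 119 mm over their backs; the gripper's body (75 mm by 177 mm) begins 78 mm behind the grasp point.
Start: joints at [1.066, 0.628, 0.038, 1.517, -0.027, 0.996, -0.02], TCP at [0.276, -0.588, 0.205] pointing down, gripper open.
Joint ranges: [-3.06, 3.06], [-0.37, 2.12], [-1.25, 1.32], [0.18, 2.47], [-1.1, 4.24], [0.23, 1.98], [-2.94, 2.94]. Speed limits (rad/s): [2.57, 2.57, 3.14, 3.14, 3.14, 3.14, 3.14].

INTERFACE

Orientations are given as [roll, pitch, yaw] about the fixed x, y, z axes, in that order (R = Rz(yaw) Ry(pitch) Rx(roll)).
In Python, from bench import arm gives the robot as it stands. The module is installed in compiled form; this text tells all that it offers. Calls block until the motion is done:
- arm.move_to(position, orientation): joint-space move of the TCP to a pose.
- arm.move_l(position, rot=None, rate=0.15, threshold=None): straight line of the TCP; rot=None keeps the orientation; rate is the mean speed in m/s. With threshold (N) it stops when the force on the tool has changed by that much, and returns True; else False.
- arm.movej(angles): joint-space move.
- arm.open_gripper() and arm.gripper_close(): open the fingers fully, or close them until they stop; the grip force is fixed at half the most.
- arm.sleep(seconds).
- arm.solve_ik(position, orientation): joint angles nearest the present ones, or None.
- arm.sense(): the state.
- arm.capture(name): name is "side" or "top"; returns the picture (480x640x3 uint8, red, green, blue); there is no depth.
- arm.camera_params(name): a dict with "K" (3x3 intrinsics, pixels), "distortion" ([k1, k2, p1, p2, k3] as OpenCV has them; the pictures are not rectified), "R" (3x3) and "t" (3): a world point X has camera coordinates R X + t. Camera axes: x right, y down, z forward; pixel columns grow to the right and rows downward; lengths in m; the calibration is good to about 2 mm. A picture is of the moment at which its call begins. camera_params takes no time and is no camera call.
A pose or a line that the arm cannot do raises arm.PlanningError and nothing moves.
- arm.job_done(): hands the job in; it is judged then, once.
The state is a dict: "time_s": time; "joint_positions": joint angles; "joint_velocities": joint speeds; "tau": joint torques, N m; "tool_pos": TCP position; "tcp_rot": TCP orientation; "contact_force": force on the tool from outside, world axes, zero at the start; "moment": the same for the moment, N m; "finger_gap": finger opening in m; "grip_force": force on a finger pad.
Only numpy, scipy, OpenCV 4.12 (cv2) and the standard library are available. Lean on these libraries where they do the work, as an engineer would, in place of code of your own. Each camera call takes 0.05 s, during which the arm holds its last target. There are 200 camera calls.

## Working session

There is one attempt and no reset: what is moved stays moved. The work goes in short steps, each a Python script; the robot and the scene stay as the last script left them, time stands still between calls to the robot, and variables do not carry over. Pictures are saved under pics/ and viewed, at most 10 in all, crops included, and the job is handed in when it is done.

```bash
mkdir -p pics; python3 - <<'E'
from bench import arm
import cv2,numpy as np
for n in("top","side"):
    im=arm.capture(n); cv2.imwrite(f"pics/{n}0.png",im[:,:,::-1]); p=arm.camera_params(n)
    print(n,p["K"],p["distortion"],(-np.array(p["R"]).T@p["t"]).round(3),np.array(p["R"]).round(2))
print(arm.sense())
E
```

```text
top [[567.70121884   0.         323.90453868]
 [  0.         567.70121884 242.0373227 ]
 [  0.           0.           1.        ]] [0.04063369 0.         0.         0.         0.        ] [ 0.281 -0.133  1.363] [[-0.08 -1.   -0.  ]
 [-0.98  0.08 -0.2 ]
 [ 0.2  -0.01 -0.98]]
side [[455.71138563   0.         322.64971397]
 [  0.         455.71138563 237.89640238]
 [  0.           0.           1.        ]] [-0.01046097  0.          0.          0.          0.        ] [0.314 0.634 0.588] [[-0.97 -0.25 -0.  ]
 [-0.14  0.52 -0.84]
 [ 0.21 -0.81 -0.54]]
{'time_s': 0.1, 'joint_positions': array([ 1.06618222,  0.62922762,  0.03843005,  1.51823223, -0.02696811,
        0.99631801, -0.01999701]), 'joint_velocities': array([-1.23123808e-03, -2.45785065e-03,  2.00631516e-05, -1.89462650e-03,
       -9.48262900e-04,  6.00889406e-04, -4.44981484e-04]), 'tau': array([ 2.64315306e-03, -5.50795341e+01,  1.14736732e+00, -1.87118000e+01,
       -5.20910590e-02,  1.91780913e-02,  4.85051009e-05]), 'tool_pos': array([ 0.27594075, -0.58787227,  0.20467413]), 'tcp_rot': array([-3.13992532e+00,  3.27857524e-05,  4.38847184e-01]), 'contact_force': array([-0.0700466 , -0.06877097,  0.52294478]), 'moment': array([0.01214799, 0.03260593, 0.03953543]), 'grip_force': 0.0, 'finger_gap': 0.09418490148769294}
```

View pics/top0.png

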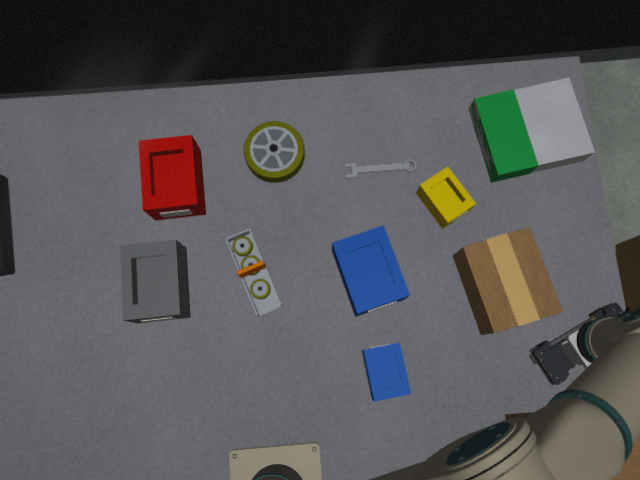

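View pics/side0.png

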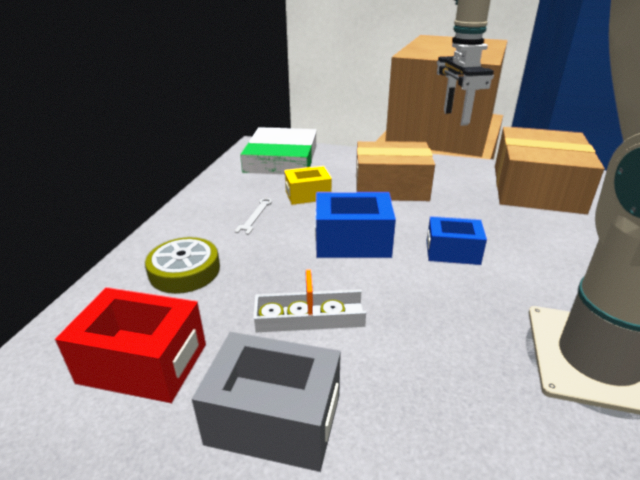

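The top view shows the chute from about (238,232) to (270,312) with its orange plate at (251,269). The large blue bin is at (370,270), with a smaller blue decoy at (387,371). The side view agrees. Next I need crops to tell the spout from the closed end.

```bash
cat > h.py <<'E'
from bench import arm
import cv2,numpy as np
def ray(n,uv):
    p=arm.camera_params(n);R=np.array(p["R"]);t=np.array(p["t"])
    q=cv2.undistortPoints(np.array(uv,float).reshape(-1,1,2),np.array(p["K"]),np.array(p["distortion"]))[:,0]
    d=np.c_[q,np.ones(len(q))]@R
    return -R.T@t,d
def plane(n,uv,z):
    c,d=ray(n,uv); return c+d*((z-c[2])/d[:,2])[:,None]
def hsv(im): return cv2.cvtColor(im,cv2.COLOR_RGB2HSV)
def biggest(m):
    c,_=cv2.findContours(m,cv2.RETR_EXTERNAL,cv2.CHAIN_APPROX_NONE); return max(c,key=cv2.contourArea)
def proj(n,X):
    p=arm.camera_params(n)
    return cv2.projectPoints(np.array(X,float).reshape(-1,3),cv2.Rodrigues(np.array(p["R"]))[0],np.array(p["t"],float),np.array(p["K"]),np.array(p["distortion"]))[0][:,0]
E
python3 - <<'E'
from h import *
t=cv2.imread("pics/top0.png");s=cv2.imread("pics/side0.png")
a=cv2.resize(t[222:322,215:295],None,fx=5,fy=5,interpolation=2)
b=cv2.resize(s[262:337,245:375],(400,231),interpolation=2)
c=cv2.resize(t[220:320,325:415],(400,444)[:2],interpolation=2)[:269]
out=np.zeros((500,800,3),np.uint8); out[:500,:400]=a; out[:231,400:]=b; out[231:500,400:]=c
cv2.imwrite("pics/c1.png",out)
for n,im in(("top",t),("side",s)):
    H=hsv(im[:,:,::-1].copy())
    o=cv2.inRange(H,(5,180,120),(14,255,255)); k=biggest(o)
    print(n,"orange",cv2.contourArea(k),cv2.boxPoints(cv2.minAreaRect(k)).round(1).tolist())
    bl=cv2.inRange(H,(108,150,30),(125,255,255)); 
    if n=="side": bl[:,520:]=0
    k=biggest(bl); ap=cv2.approxPolyDP(k,4,True)[:,0]; print("blue",ap.tolist())
    # V histogram inside blue
    m=np.zeros(bl.shape,np.uint8);cv2.drawContours(m,[k],-1,255,-1)
    print(np.histogram(H[:,:,2][m>0],bins=12,range=(0,255))[0])
E
```

```text
top orange 0.0 [[238.0, 274.0], [238.0, 274.0], [238.0, 274.0], [238.0, 274.0]]
blue [[383, 226], [333, 243], [356, 315], [409, 294]]
[   0    0  104   35   20   46  323 3748    0    0    0    0]
side orange 65.5 [[307.0, 313.0], [307.0, 291.0], [311.0, 291.0], [311.0, 313.0]]
blue [[389, 194], [317, 193], [317, 256], [390, 256], [394, 216]]
[   0    0    0    0    0 3362  128   69   51  122  116 1036]
```

View pics/c1.png

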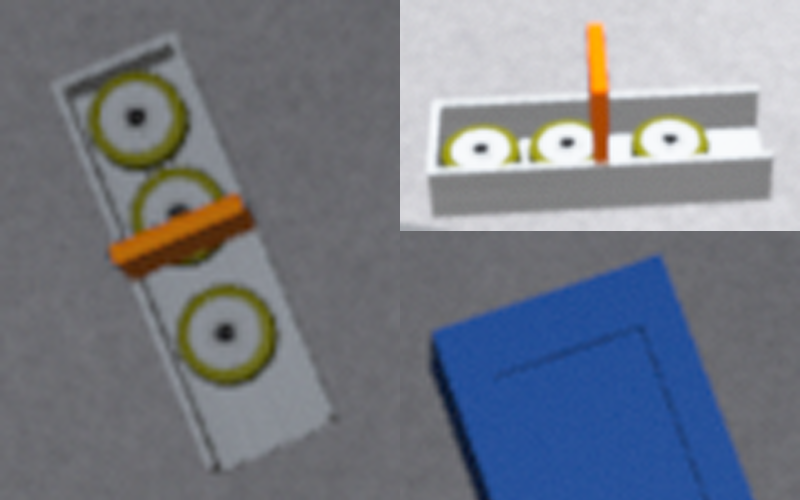

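The crop shows the closed end is the far one, at about (238,232). The spout is the end nearest the robot, at about (270,312). The opening is the rectangle drawn in the lid, parallel to the bin.

```bash
python3 - <<'E'
from h import *
t=cv2.imread("pics/top0.png")[:,:,::-1].copy();H=hsv(t)
m=cv2.inRange(H,(108,150,140),(125,255,255)); m[345:]=0
k=biggest(m);m2=cv2.drawContours(np.zeros_like(m),[k],-1,255,-1)
uv=k[:,0].astype(float); P=plane("top",uv,.1)
r=cv2.minAreaRect((P[:,:2]*1000).astype(np.float32)); bp=cv2.boxPoints(r)
print("bin",r,bp.round(0).tolist())
# opening lines: dark pixels inside
g=t[:,:,2].astype(int); ins=cv2.erode(m2,np.ones((7,7)))
ys,xs=np.where((ins>0)&(g<g[ins>0].mean()-15)); print(len(xs))
c=np.array(r[0]); Q=plane("top",np.c_[xs,ys],.1)[:,:2]*1000-c
e=bp[1]-bp[0]; f=bp[2]-bp[1]; L=e if np.hypot(*e)>np.hypot(*f) else f; L/=np.hypot(*L); W=np.array([-L[1],L[0]])
print("long axis",L, "open lines range", np.percentile(Q@L,[1,99]),np.percentile(Q@W,[1,99]))
# orange plate
o=cv2.inRange(H,(5,150,60),(25,255,255)); o[:200]=0;o[320:]=0;o[:,:200]=0;o[:,300:]=0
print("orange V",np.percentile(H[:,:,2][o>0],[5,25,50,75,95]))
ob=o&cv2.inRange(H[:,:,2],190,255); k=biggest(ob); rr=cv2.minAreaRect((plane("top",k[:,0],.09)[:,:2]*1000).astype(np.float32)); print("plate top",rr)
cv2.imwrite("pics/o.png",ob)
# chute by corner crops
for z,l in((.035,[(226,239),(250.6,229)]),(.035,[(258,316.4),(281.6,305.6)]),(.004,[(258,316.4),(281.6,305.6)]),(.024,[(215+137/5,222+117/5),(215+180/5,222+212/5),(215+225/5,222+332/5)])):
    print(z,plane("top",l,z).round(4)[:,:2].tolist())
# chute mask
cm=cv2.inRange(H,(0,0,125),(180,60,255)); cm[:215]=0;cm[330:]=0;cm[:,:205]=0;cm[:,300:]=0
cm|=o; cm=cv2.morphologyEx(cm,cv2.MORPH_CLOSE,np.ones((5,5))); k=biggest(cm); print(cv2.contourArea(k),cv2.minAreaRect(k),cv2.minAreaRect((plane("top",k[:,0],.035)[:,:2]*1000).astype(np.float32)))
print("bench V",np.percentile(H[300:330,200:240,2],[1,99]))
E
```

```text
bin ((475.73870849609375, -249.2188262939453), (167.96827697753906, 122.50792694091797), 14.593300819396973) [[379.0, -211.0], [410.0, -330.0], [572.0, -287.0], [542.0, -169.0]]
100
long axis [0.9677386  0.25195622] open lines range [-49.08439929  53.79194359] [-40.67314955  35.13351852]
orange V [ 80.  84. 132. 178. 181.]Traceback (most recent call last):
  File "<stdin>", line 17, in <module>
  File "h.py", line 12, in biggest
    c,_=cv2.findContours(m,cv2.RETR_EXTERNAL,cv2.CHAIN_APPROX_NONE); return max(c,key=cv2.contourArea)
                                                                            ~~~^^^^^^^^^^^^^^^^^^^^^^^
ValueError: max() iterable argument is empty
```

```bash
python3 - <<'E'
from h import *
t=cv2.imread("pics/top0.png")[:,:,::-1].copy();H=hsv(t)
o=cv2.inRange(H,(5,150,60),(25,255,255)); o[:200]=0;o[320:]=0;o[:,:200]=0;o[:,300:]=0
ob=o&cv2.inRange(H[:,:,2],130,255); k=biggest(ob); print("plate top",cv2.minAreaRect((plane("top",k[:,0],.09)[:,:2]*1000).astype(np.float32)))
for z,l in((.035,[(226,239),(250.6,229)]),(.035,[(258,316.4),(281.6,305.6)]),(.004,[(258,316.4),(281.6,305.6)]),(.024,[(215+137/5,222+117/5),(215+180/5,222+212/5),(215+225/5,222+332/5)])):
    print(z,plane("top",l,z).round(4)[:,:2].tolist())
cm=cv2.inRange(H,(0,0,125),(180,60,255)); cm[:215]=0;cm[330:]=0;cm[:,:205]=0;cm[:,300:]=0
cm|=o; cm=cv2.morphologyEx(cm,cv2.MORPH_CLOSE,np.ones((5,5))); k=biggest(cm); print(cv2.contourArea(k),cv2.minAreaRect((plane("top",k[:,0],.035)[:,:2]*1000).astype(np.float32)))
# triangulate plate-top centre w/ side view: predicted pixels
print("bench V",np.percentile(H[300:330,200:240,2],[1,99]))
# big wheel,wrench,carton rough
print(plane("top",[(274,150)],.045),plane("top",[(352,170),(412,165)],0),plane("top",[(455,252),(528,230),(560,312),(485,333)],.11).round(3))
s=cv2.imread("pics/side0.png")[:,:,::-1].copy();Hs=hsv(s)
os_=cv2.inRange(Hs,(5,180,60),(25,255,255));os_[:260]=0;os_[330:]=0;k=biggest(os_);print("side orange",k[:,0].min(0),k[:,0].max(0))
E
```

```text
plate top ((501.1561279296875, 22.44713020324707), (9.425086975097656, 62.58496856689453), 19.033855438232422)
0.035 [[0.5837, 0.082], [0.6035, 0.0221]]
0.035 [[0.3938, 0.0162], [0.4143, -0.0401]]
0.004 [[0.3964, 0.0197], [0.4174, -0.0379]]
0.024 [[0.5673, 0.0453], [0.5194, 0.0272], [0.4601, 0.009]]
2218.0 ((499.2424621582031, 24.116241455078125), (205.05006408691406, 67.5745849609375), 18.588533401489258)
bench V [106. 116.]
[[ 0.79494668 -0.04712452  0.045     ]] [[ 0.74348656 -0.23650547  0.        ]
 [ 0.74414281 -0.38816278  0.        ]] [[ 0.495 -0.441  0.11 ]
 [ 0.532 -0.61   0.11 ]
 [ 0.345 -0.65   0.11 ]
 [ 0.312 -0.482  0.11 ]]
side orange [306 270] [311 313]
```

Checks against the stated sizes:
- **Bin:** top measures 168×122.5 mm (given 170×125), centre (0.476,-0.249), yaw 14.6°.
- **Chute:** centre (0.5005,0.0227), heading 199°, and plate top 9.4×62.6 mm (given 10×64).

I'll pour along the bin's -x, which is almost the chute's present heading. First I'll check the IK for both grasp yaws.

```bash
cat >> h.py <<'E'
from scipy.spatial.transform import Rotation as Ro
C0=np.array([.5005,.0227,0.]); H0=199.0; HB=194.6
BIN=np.array([.4757,-.2492,0.]); 
SP=BIN+np.array([np.cos(np.radians(14.6)),np.sin(np.radians(14.6)),0])*.032+[0,0,.122]
def pose(h,tilt,sgn,origin=None,spout=None):
    "tool pose holding the chute with heading h, spout-down tilt (deg), by origin or spout position"
    Rc=Ro.from_euler('ZY',[h,tilt],degrees=True)
    o=np.array(origin) if origin is not None else spout-Rc.apply([.1,0,.004])
    Rt=Rc*Ro.from_matrix(np.array([[0,sgn,0],[sgn,0,0],[0,0,-1.]]).T)
    return o+Rc.apply([0,0,.047]),Rt.as_euler('xyz')
def way(s):
    return dict(pre=pose(H0,0,s,C0+[0,0,.11]),grasp=pose(H0,0,s,C0),lift=pose(H0,0,s,C0+[0,0,.14]),
      over=pose(HB,0,s,spout=SP+[0,0,.02]),**{f"t{a}":pose(HB,a,s,spout=SP) for a in(8,20,32,44,54)})
E
python3 - <<'E'
from h import *
for s in(1,-1):
    for k,(p,r) in way(s).items():
        q=arm.solve_ik(p,r); print(s,k,p.round(3),r.round(2),None if q is None else np.round(q,2))
E
```

```text
1 pre [0.5   0.023 0.157] [-3.14  0.   -1.24] [-0.41  0.52  0.44  1.99 -0.34  0.7  -2.56]
1 grasp [0.5   0.023 0.047] [-3.14  0.   -1.24] [-0.37  0.72  0.41  2.07 -0.61  0.48 -2.31]
1 lift [0.5   0.023 0.187] [-3.14  0.   -1.24] [-0.4   0.47  0.42  1.96 -0.27  0.77 -2.63]
1 over [ 0.603 -0.216  0.185] [-3.14  0.   -1.32] [ 0.    0.69  0.51  1.58 -0.38  0.98 -2.25]
1 t8 [ 0.597 -0.218  0.178] [-3.    0.   -1.32] [ 0.08  0.62  0.44  1.72 -0.48  0.79 -2.12]
1 t20 [ 0.583 -0.221  0.197] [-2.79  0.   -1.32] [ 0.27  0.5   0.27  1.91 -0.69  0.59 -1.85]
1 t32 [ 0.567 -0.226  0.211] [-2.58  0.   -1.32] [ 0.59  0.45 -0.02  2.07 -1.08  0.45 -1.36]
1 t44 [ 0.547 -0.231  0.222] [-2.37  0.   -1.32] None
1 t54 [ 0.53  -0.235  0.228] [-2.2   0.   -1.32] [ 1.45  0.69 -0.89  2.31  4.21  0.33 -0.03]
-1 pre [0.5   0.023 0.157] [-3.14  0.    1.9 ] [ 0.17  0.51 -0.39  1.97  0.29  0.71 -0.07]
-1 grasp [0.5   0.023 0.047] [-3.14  0.    1.9 ] [ 0.08  0.68 -0.26  2.06  0.39  0.45 -0.15]
-1 lift [0.5   0.023 0.187] [-3.14  0.    1.9 ] [ 0.19  0.47 -0.42  1.94  0.26  0.79 -0.04]
-1 over [ 0.603 -0.216  0.185] [3.14 0.   1.83] [ 0.48  0.65 -0.31  1.56  0.23  0.97  0.36]
-1 t8 [ 0.597 -0.218  0.178] [3.   0.   1.83] [ 0.57  0.6  -0.35  1.71  0.18  0.75  0.42]
-1 t20 [ 0.583 -0.221  0.197] [ 2.79 -0.    1.83] [ 0.78  0.53 -0.48  1.89  0.06  0.49  0.6 ]
-1 t32 [ 0.567 -0.226  0.211] [2.58 0.   1.83] [ 1.05  0.52 -0.68  2.06 -0.22  0.25  0.97]
-1 t44 [ 0.547 -0.231  0.222] [2.37 0.   1.83] None
-1 t54 [ 0.53  -0.235  0.228] [2.2  0.   1.83] None
```

```bash
python3 - <<'E'
from h import *
b=14.6
for hb in(0,30,60,90,120,150,210,240,270,300,330):
  h=b+hb; d=np.array([np.cos(np.radians(hb)),np.sin(np.radians(hb))])
  # spout 30 mm behind centre along the heading (bin frame), 20 for crosswise
  off=-d*(.032*abs(d[0])+.018*abs(d[1])); off=Ro.from_euler('z',b,degrees=True).apply([*off,0])
  S=BIN+off+[0,0,.122]
  for s in(1,-1):
    qs=[arm.solve_ik(*pose(h,a,s,spout=S)) for a in(0,20,32,44,54)]
    print(hb,s,["-" if q is None else "ok" for q in qs],*[np.round(q,1).tolist() for q in (qs[0],qs[3]) if q is not None])
E
```

```text
0 1 ['ok', 'ok', 'ok', 'ok', 'ok'] [0.9, 0.4, -0.3, 2.1, 0.2, 0.7, 0.6] [0.4, 0.8, -0.2, 1.5, 0.4, 1.6, 0.3]
0 -1 ['ok', 'ok', 'ok', 'ok', 'ok'] [0.3, 0.5, 0.5, 2.1, -0.4, 0.7, -1.9] [-0.2, 0.9, 0.8, 1.5, -0.1, 1.5, -2.3]
30 1 ['ok', 'ok', 'ok', 'ok', 'ok'] [1.0, 0.5, -0.5, 1.9, 0.3, 0.8, 1.1] [0.3, 0.7, -0.2, 1.7, 0.7, 1.4, 0.5]
30 -1 ['ok', 'ok', 'ok', 'ok', 'ok'] [0.4, 0.5, 0.4, 1.9, -0.3, 0.7, -1.4] [-0.3, 0.8, 0.8, 1.7, 0.1, 1.1, -2.0]
60 1 ['ok', 'ok', 'ok', 'ok', 'ok'] [1.0, 0.6, -0.6, 1.8, 0.4, 0.9, 1.5] [0.2, 0.6, -0.2, 1.9, 1.0, 1.1, 0.7]
60 -1 ['ok', 'ok', 'ok', 'ok', 'ok'] [0.5, 0.6, 0.2, 1.8, -0.2, 0.8, -1.0] [-0.4, 0.7, 0.8, 2.0, 0.4, 0.7, -2.0]
90 1 ['ok', 'ok', 'ok', 'ok', 'ok'] [1.0, 0.7, -0.7, 1.6, 0.6, 1.0, 1.9] [0.1, 0.5, -0.1, 2.2, 1.4, 0.8, 0.7]
90 -1 ['ok', 'ok', 'ok', 'ok', 'ok'] [0.5, 0.6, 0.1, 1.6, -0.1, 0.9, -0.7] [-0.5, 0.6, 0.8, 2.2, 1.1, 0.3, -2.2]
120 1 ['ok', 'ok', 'ok', 'ok', '-'] [0.1, 0.8, 0.8, 1.5, -0.6, 1.1, -2.9] [1.0, 0.6, -1.1, 2.3, 1.9, 1.0, 0.9]
120 -1 ['ok', 'ok', 'ok', 'ok', '-'] [0.5, 0.7, -0.0, 1.5, 0.0, 0.9, -0.3] [0.4, 0.4, -0.3, 2.4, 2
[... 671 characters left out ...]
 1.7, -0.1, 1.0, 1.8]
270 1 ['ok', 'ok', 'ok', 'ok', 'ok'] [0.2, 0.4, 0.0, 2.1, -0.0, 0.7, -1.1] [0.7, 0.8, -0.0, 1.5, -0.4, 1.5, -0.5]
270 -1 ['ok', 'ok', 'ok', 'ok', 'ok'] [0.8, 0.5, -0.7, 2.0, 0.5, 0.8, 1.5] [1.1, 1.0, -1.0, 1.5, 0.1, 1.5, 2.0]
300 1 ['ok', 'ok', 'ok', 'ok', 'ok'] [0.4, 0.4, -0.1, 2.2, 0.1, 0.6, -0.5] [0.6, 0.8, -0.1, 1.4, -0.2, 1.7, -0.3]
300 -1 ['ok', 'ok', 'ok', 'ok', 'ok'] [1.1, 0.6, -1.1, 2.2, 0.7, 0.8, 1.9] [0.1, 1.0, 0.9, 1.4, -0.6, 1.9, -2.8]
330 1 ['ok', 'ok', 'ok', 'ok', 'ok'] [0.6, 0.4, -0.2, 2.2, 0.1, 0.6, 0.1] [0.5, 0.8, -0.1, 1.4, 0.1, 1.7, 0.0]
330 -1 ['ok', 'ok', 'ok', 'ok', 'ok'] [0.0, 0.4, 0.7, 2.2, -0.4, 0.6, -2.4] [-0.0, 1.0, 0.9, 1.4, -0.3, 1.7, -2.5]
```

The heading I first planned runs out of joint-6 range. Pouring along the bin's +x (heading 14.6°, s=1) is reachable throughout, with joint 7 going steadily from -2.3 to 0.6. Now I'll grasp and lift.

```bash
sed -i '/^def way/,$d' h.py; cat >> h.py <<'E'
HB=374.6
SP=BIN-np.array([np.cos(np.radians(14.6)),np.sin(np.radians(14.6)),0])*.032+[0,0,.122]
E
python3 - <<'E'
from h import *
p,r=pose(H0,0,1,C0); 
arm.move_to(p+[0,0,.15],r); print(arm.sense()["joint_positions"].round(2))
arm.move_l(p+[0,0,.06]); 
hit=arm.move_l(p,rate=.06,threshold=8); s=arm.sense(); print(hit,s["tool_pos"],s["contact_force"])
if not hit:
    arm.gripper_close(); s=arm.sense(); print(s["finger_gap"],s["grip_force"],s["contact_force"])
    if .006<s["finger_gap"]<.014:
        arm.move_l(p+[0,0,.1],rate=.06); s=arm.sense(); print(s["time_s"],s["contact_force"],s["moment"],s["joint_positions"].round(2))
t=arm.capture("top");u=arm.capture("side")
cv2.imwrite("pics/l1.png",np.hstack([cv2.resize(t[170:370,150:350],(400,400)),cv2.resize(u[170:370,220:420],(400,400))])[:,:,::-1])
E
```

```text
[-0.39  0.46  0.41  1.94 -0.25  0.79 -2.65]
False [0.50082554 0.02267714 0.04729962] [-0.1715592   0.25527847  0.64927294]
0.009995634827519504 29.999086260795593 [ 0.60304922 -0.26546106 -0.06689951]
7.3833 [-0.16244262  0.03278733 -6.27302022] [0.15453544 0.00697379 0.03014095] [-0.36  0.53  0.38  2.   -0.3   0.67 -2.6 ]
```

View pics/l1.png

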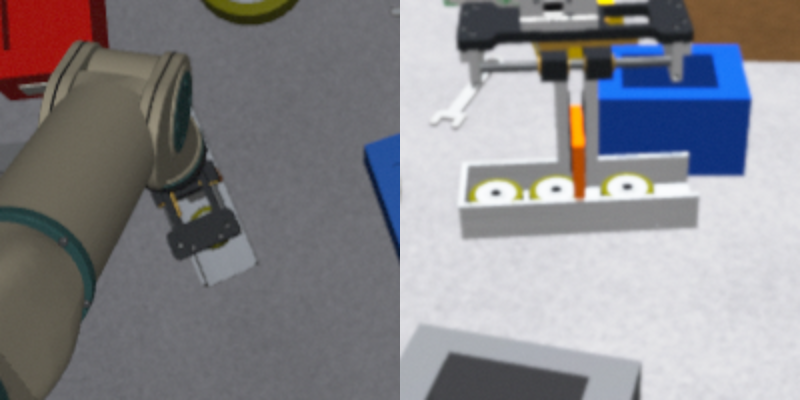

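The lift is level and all three wheels are in the chute (side view, hubs at about (497,195), (557,190) and (628,187)). Gap is 10 mm and load 6.3 N. Carrying it over the bin now.

```bash
python3 - <<'E'
from h import *
arm.move_l(pose(H0,0,1,C0+[0,0,.16])[0],rate=.1)
for h,o in((245,[.46,-.03,.16]),(290,[.42,-.11,.16]),(333,[.38,-.20,.16])):
    p,r=pose(h,0,1,o); arm.move_l(p,r,rate=.1)
p,r=pose(HB,0,1,spout=SP+[0,0,.035]); arm.move_l(p,r,rate=.08)
s=arm.sense(); print(s["time_s"],s["finger_gap"],s["contact_force"],s["joint_positions"].round(2),s["tool_pos"]-p)
p,r=pose(HB,0,1,spout=SP); arm.move_l(p,r,rate=.06)
for a in(8,20,32,44,54): print(a,np.round(arm.solve_ik(*pose(HB,a,1,spout=SP)),2))
t=arm.capture("top");u=arm.capture("side")
cv2.imwrite("pics/o1.png",np.hstack([cv2.resize(t[190:390,280:480],(400,400)),cv2.resize(u[110:310,270:470],(400,400))])[:,:,::-1])
print(proj("side",[SP]),proj("top",[SP]))
E
```

```text
12.6167 0.009696585509666658 [ 0.40463397 -0.31858889 -6.06869331] [ 0.84  0.36 -0.3   2.06  0.15  0.74  0.7 ] [2.38896520e-04 4.65223892e-04 1.92326215e-05]
8 [ 0.68  0.45 -0.22  2.    0.25  0.83  0.55]
20 [ 0.51  0.53 -0.14  1.83  0.31  1.1   0.44]
32 [ 0.36  0.64 -0.07  1.66  0.33  1.35  0.4 ]
44 [ 0.26  0.78 -0.01  1.48  0.35  1.58  0.38]
54 [0.2  0.9  0.03 1.33 0.37 1.77 0.39]
[[368.42769224 195.72365462]] [[376.1608091  280.06807901]]
```

View pics/o1.png

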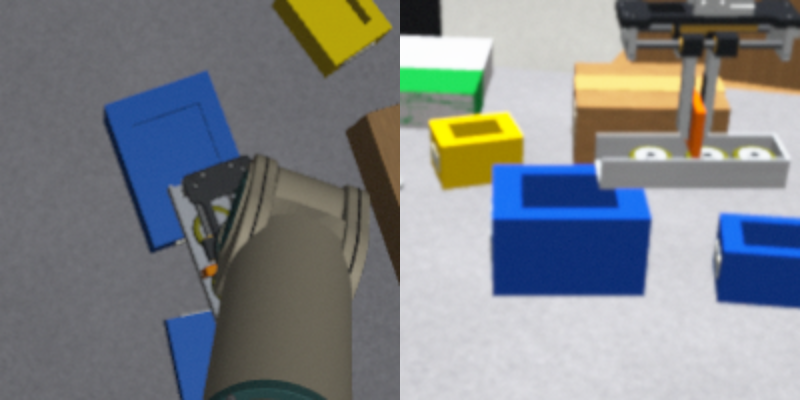

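The spout sits over the opening's near part and the wheels are still in place (side view, hubs at about (650,155), (710,155) and (755,153)). Tilting about the spout now.

```bash
python3 - <<'E'
from h import *
for a in(12,24,36,46,54):
    p,r=pose(HB,a,1,spout=SP); arm.move_l(p,r,rate=.05); s=arm.sense(); print(a,round(s["time_s"],2),s["contact_force"].round(2))
arm.sleep(1.0); s=arm.sense(); print(s["time_s"],s["contact_force"],s["finger_gap"])
t=arm.capture("top");u=arm.capture("side")
cv2.imwrite("pics/p1.png",np.hstack([cv2.resize(t[190:390,280:480],(400,400)),cv2.resize(u[110:310,270:470],(400,400))])[:,:,::-1])
E
```

```text
12 14.06 [-0.95  0.1  -4.85]
24 14.67 [-0.87  0.22 -4.35]
36 15.28 [-0.5  -0.61 -3.52]
46 15.81 [-0.23 -0.43 -2.35]
54 16.26 [ 0.41 -1.28 -3.5 ]
17.2583 [ 0.08864282  0.08031233 -3.42633542] 0.009309871815471871
```

View pics/p1.png

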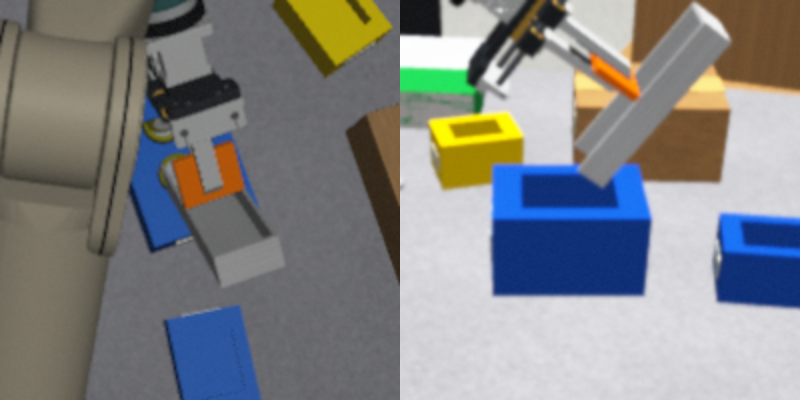

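The chute is empty to look at and the load fell by about 2.8 N. Two wheels show in the opening. I'll lift clear and check for all three while the chute is still up.

```bash
python3 - <<'E'
from h import *
p,r=pose(HB,54,1,spout=SP); arm.move_l(p+[0,0,.06],rate=.1)
U=SP+[0,0,.06]
for a in(36,18,0):
    p,r=pose(HB,a,1,spout=U); arm.move_l(p,r,rate=.08)
for h,o in((333,[.38,-.20,.16]),(290,[.42,-.11,.16]),(245,[.46,-.03,.16]),(H0,C0+[0,0,.16])):
    p,r=pose(h,0,1,o); arm.move_l(p,r,rate=.1)
s=arm.sense(); print(s["time_s"],s["contact_force"],s["finger_gap"])
t=arm.capture("top");u=arm.capture("side")
cv2.imwrite("pics/q1.png",np.hstack([cv2.resize(t[210:330,310:430],(400,400)),cv2.resize(u[130:330,220:420],(400,400))])[:,:,::-1])
E
```

```text
24.0083 [ 0.71526781  0.91575184 -2.95389241] 0.009843215219823533
```

View pics/q1.png

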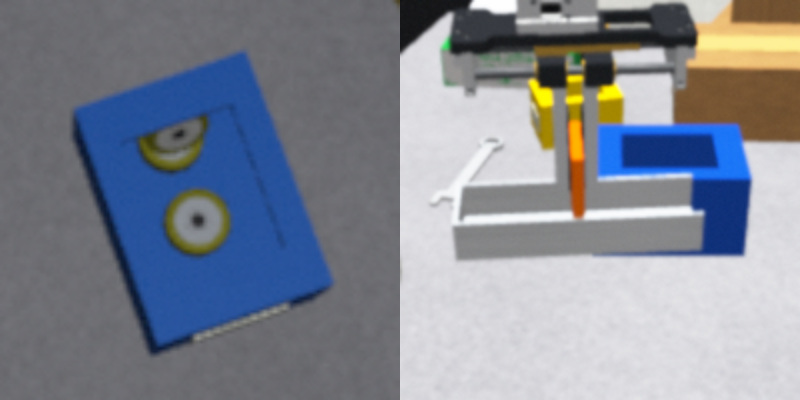

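All three wheels are in the bin: two overlapping at about (175,140) and one at (197,220). The chute is empty and level. Setting it down where it was.

```bash
python3 - <<'E'
from h import *
p,r=pose(H0,0,1,C0)
arm.move_l(p+[0,0,.015],rate=.1)
hit=arm.move_l(p-[0,0,.001],rate=.02,threshold=4); s=arm.sense(); print(hit,s["tool_pos"],s["contact_force"])
arm.open_gripper(); arm.sleep(.3)
arm.move_l(p+[0,0,.12],rate=.1)
arm.move_to([.35,-.3,.3],[np.pi,0,-.7]); arm.sleep(.5)
s=arm.sense(); print(s["time_s"],s["contact_force"])
t=arm.capture("top");u=arm.capture("side")
cv2.imwrite("pics/r1.png",np.hstack([cv2.resize(t[170:370,150:350],(400,400)),cv2.resize(u[170:370,220:420],(400,400))])[:,:,::-1])
E
```

```text
True [0.50024893 0.02271674 0.04696298] [-0.08165425 -0.42363356  4.67010083]
31.325 [ 0.25182213  0.69745324 -0.00266821]
```

View pics/r1.png

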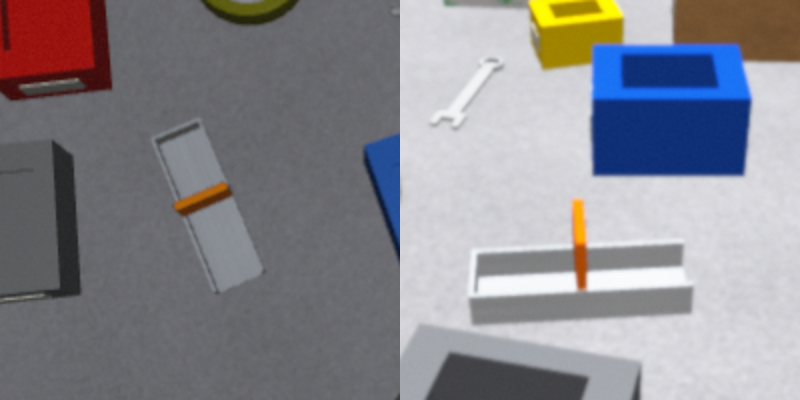

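The empty chute stands flat and upright at its old place (top view, about (208,205)), released and clear of the arm. Handing in.

```bash
python3 -c "
from bench import arm
print(arm.job_done())"
```

```text
the job is handed in; nothing more can be done
None
```

All three small wheels are in the blue bin and the empty chute is back upright on the bench, released; I handed the job in at about 31 s of the 56 s allowed, and no verdict was shown.

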